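# Seat two canister lids and hold the sealer's dead-man paddle

## Robot

A 7-joint arm with a two-finger parallel gripper is mounted at the origin on a cart in front of the work surface, level with it; the furniture and walls round the work are solid. World frame = base frame: x ahead of the robot, y to its left, z up, the work surface at z = 0. Lengths are in m, angles in rad, forces in N, time in s.
With the tool pointing down it reaches from about 0.4 to 0.85 m from the base axis. Payload 4.5 kg.
Tool frame: the origin (TCP) lies midway between the tips of the shut fingers; the grasp point (between the pads) lies 19 mm behind it; y points along the fingers, x is the direction in which the jaws open and shut, and the axes are right-handed (so a half turn about y gives the same grasp; the last joint's range is limited). The gripper opens to 88 mm and grips with 3 to 60 N. Pads are 18 mm wide; open, the fingers measure 123 mm over their backs; the gripper's body (75 mm by 187 mm) begins 45 mm behind the grasp point.
Start: joints at [1.36, 0.689, -0.195, 1.565, 0.157, 0.902, -0.215], TCP at [0.152, -0.606, 0.204] pointing down, gripper open.
Joint ranges: [-3.01, 3.01], [-0.46, 2.08], [-1.47, 1.51], [0.13, 2.56], [-1, 4.14], [0.04, 2.09], [-2.66, 2.66]. Speed limits (rad/s): [2.57, 2.57, 3.14, 3.14, 3.14, 3.14, 3.14].

## Interface

Orientations are given as a 3x3 rotation matrix whose columns are the frame's x, y, z axes.
In Python, from station import bot, imaging, order gives the robot as it stands.
- The arm moves only by the tool apply_moves, never from a script. Its arguments are lists of equal length, an entry for each row: "twist": the turn, a rotation vector about the tool's x, y, z in rad, a list of three; "dp": the shift along the tool's x, y, z in mm, a list of three; "fingers": the finger opening in mm, from 0 to 88.1. A call has 1 to 8 rows; each row is the pose to reach, as a shift and turn from the pose commanded when the call began, along the tool's axes at that moment; what a row does not reach only later rows make up. A row lasts 1/12 s, in which the tool goes at most 41.7 mm and 7.16 degrees, less where a joint would pass 70% of its speed; a pose out of reach is approached as far as the arm can. A call with a gripper value outside its range is refused whole. The fingers move at their own pace and stop on an object; the grip force is fixed at half the most. Time passes only in rows, so rows that repeat a pose let the fingers close. It gives the time, the measured TCP pose, the force and the opening at its end, in the units of the state.
- bot.sense(): the state, without advancing time (a new reading comes with each control period).
- imaging.camera(name): name is "scene" or "top"; returns the picture (384x512x3 uint8, red, green, blue); there is no depth.
- imaging.camera_model(name): a dict with "mtx" (3x3 intrinsics, pixels), "rvec" (rotation vector, rad) and "tvec" (3), from world to camera coordinates, as OpenCV has them. Camera axes: x right, y down, z forward; pixel columns grow to the right and rows downward; lengths in m; the calibration is good to about 2 mm. A picture is of the moment at which its call begins. camera_model takes no time and is no camera call.
- order.sign_off(): hands the job in, once; it reports no verdict.
Trained networks look in the newest picture that a camera, given by its name, has taken for a name from the list of things; names that differ only in an ending like _2 or _b are one class to them, and where a whole thing is asked for, a point or a joint stands for the part that bears it (a point fixed in the world has none). Each returns a list of dicts, best first, with "score" (0 to 1); they miss things now and then, are a little off and sometimes report something else, mostly with a low value. They report only what shows in the picture. A call takes as long as a camera call.
- imaging.trace(label, camera): "region" (384x512 bool, what is visible of it) and "extent" ([left, top, right, bottom] in pixels, round what is visible of it).
The state is a dict: "t": time; "joint_pos": joint angles; "dq": joint speeds; "effort": joint torques, N m; "position": TCP position; "ee_rot": TCP orientation; "force": force on the tool from outside, world axes, zero at the start; "moment": the same for the moment, N m; "finger_gap": opening from 0.0 (shut) to 1.0 (fully open).
Only numpy, scipy, OpenCV 4.12 (cv2) and the standard library are available. Lean on these libraries where they do the work, as an engineer would, in place of code of your own. Each camera call takes 0.05 s, during which the arm holds its last target.

## Task

Get the two coffee sample canisters in the bench sealer sealed: press both lids down fully home, leaving the canisters standing in their nests. Only then push the sealer's spring-loaded dead-man paddle down with your fingers until its white pointer stands between the two ribs of the gauge plate, never down near its bottom stop, which trips the machine, and keep it held there: the program finishes while still holding the paddle. Leave the brush, bottle and cup beside the sealer where they are.

Things in the scene. Friction and masses are not known exactly. Their poses are not given: they have to be found in the camera images.
- sealer: bench sealer fixed to the bench: grey base plate 170 mm (x) by 360 mm (y), top face 25 mm high; origin at the centre of its underside, x away from the robot's side, y left, z up; turned up to 0.35 rad either way. Two steel nest rings (82 mm outside, 72 mm inside, 12 mm high) stand on it; the paddle is at its right, y = -120 mm, pointing to -x
- nest_left (a point): centre of the floor of the left nest (sealer's x 0, y +120 mm), 25 mm above the bench
- nest_right (a point): centre of the floor of the right nest (sealer's x 0, y +10 mm), 25 mm above the bench
- paddle (a joint): dead-man paddle, rad: 0 = released, level; grows as the pad is pushed down. The gauge ribs mark 0.15 and 0.30 (pad 15 and 30 mm below its released height): aim for about 0.22 (22 mm). Beyond 0.40 (39 mm) it trips; bottom stop 0.45. Its spring pushes back at the pad with about 3 N at the start, 6 N in mid-band, 9 N at the trip; let go, it rises
- paddle_pad (a point): centre of the top face of the paddle's black pad (44 x 44 mm, 14 mm thick), 100 mm from the hinge pin; 92 mm above the bench when released. Moves and tilts with the paddle; a white pointer sticks out of its right side to the gauge plate
- paddle_hinge (a point): middle of the paddle's hinge pin, 85 mm above the bench, at the sealer's x +50, y -120 mm; the pin lies along the sealer's y
- gauge (a point): top of the upright dark steel gauge plate (24 mm wide in x, 4 mm thick), 98 mm above the bench, at the sealer's x -50, y -158 mm, 14 mm beyond the right side of the pad; two level bright ribs on it mark the working band
- can_tall: the taller canister: plain aluminium cylinder with a blank paper band, 68 mm across, 80 mm high without its lid, 0.18 to 0.35 kg, standing loose (2 mm of play all round) in one of the sealer's two nests. Origin at the centre of its underside, z up. Either canister may be in either nest
- can_short: the shorter canister: plain aluminium cylinder with a blank paper band, 68 mm across, 55 mm high without its lid, 0.18 to 0.35 kg, standing loose (2 mm of play all round) in one of the sealer's two nests. Origin at the centre of its underside, z up. Either canister may be in either nest
- lid_tall (a joint): push-in lid of the taller canister, m pushed down: starts at 0 to 0.004 (12 to 8 mm proud), 0.012 = fully home, its flange flat on the canister's rim, where it stops hard. Friction, no spring: about 6 N moves it and it stays where left; a push of 10 to 20 N takes it home
- lid_tall_top (a point): centre of the top face of the taller canister's lid (a flat steel disc 69 mm across, 5 mm thick); with the lid home it is 85 mm above the canister's foot. z up
- lid_short (a joint): push-in lid of the shorter canister, m pushed down: starts at 0 to 0.004 (12 to 8 mm proud), 0.012 = fully home, its flange flat on the canister's rim, where it stops hard. Friction, no spring: about 6 N moves it and it stays where left; a push of 10 to 20 N takes it home
- lid_short_top (a point): centre of the top face of the shorter canister's lid (a flat steel disc 69 mm across, 5 mm thick); with the lid home it is 60 mm above the canister's foot. z up
- brush: small wooden-handled cleaning brush 140 mm long, 21 mm thick, lying loose on the bench in front of the sealer; origin at the middle of its underside; leave it alone
- bottle: small cleaner bottle, 50 mm across, 96 mm high, standing loose behind the sealer; origin at the centre of its underside; leave it alone
- cup: small white paper cup, 64 mm across, 64 mm high, standing loose behind the sealer; origin at the centre of its underside; leave it alone

How it is judged:
By the outcome, as a careful person would: the job done as asked, in the order asked, and still so for the second after the job is handed in, while the arm keeps its last pose, push and grip.
It also fails if it takes over 40 s, if anything falls off the work surface, if the arm or the gripper's body presses on something with over 40 N, if the wrist force passes 120 N, or if a joint passes its speed limit or range.

## Working session

There is one attempt and no reset: what is moved stays moved. The work goes in short steps, Python scripts to look and compute and a tool call to move; the robot and the scene stay as the last step left them, time stands still between calls to the robot, and variables do not carry over. Pictures are saved under pics/ and viewed, and the job is handed in when it is done.

Besides the shell and the picture viewer there is one more tool, called after "Request:" as name(argument=value, ...), one argument or row to a line, values as JSON. apply_moves: Moves the arm, as the interface text tells. Its arguments: {"type":"object","properties":{"twist":{"type":"array"},"dp":{"type":"array"},"fingers":{"type":"array"}},"required":["twist","dp","fingers"]}

```bash
ls; mkdir -p pics
python3 - <<'E'
from station import bot, imaging, order
import cv2,numpy as np
s=bot.sense()
for k,v in s.items(): print(k,np.round(v,3).tolist())
for n in("scene","top"):
    im=imaging.camera(n); cv2.imwrite(f"pics/{n}0.png",im[:,:,::-1])
    print(n,{k:np.round(v,4).tolist() for k,v in imaging.camera_model(n).items()})
E
```

```text
pics
t 0.0
joint_pos [1.36, 0.69, -0.195, 1.566, 0.157, 0.902, -0.215]
dq [0.001, 0.0, -0.0, 0.0, 0.001, -0.0, -0.0]
effort [0.0, -52.757, -1.267, -15.343, -0.053, 0.007, 0.0]
position [0.151, -0.606, 0.203]
ee_rot [[0.242, -0.001, 0.97], [-0.97, 0.002, 0.242], [-0.002, -1.0, -0.0]]
force [0.204, 0.313, 0.686]
moment [0.053, 0.067, -0.002]
finger_gap 0.998
scene {'mtx': [[397.0988, 0.0, 252.4794], [0.0, 397.0988, 191.7317], [0.0, 0.0, 1.0]], 'rvec': [2.4187, -0.6677, 0.201], 'tvec': [-0.451, 0.3477, 0.7437]}
top {'mtx': [[418.5604, 0.0, 250.866], [0.0, 418.5604, 196.3373], [0.0, 0.0, 1.0]], 'rvec': [2.1526, -2.1375, 0.1226], 'tvec': [0.1021, 0.573, 0.9513]}
```

View pics/scene0.png

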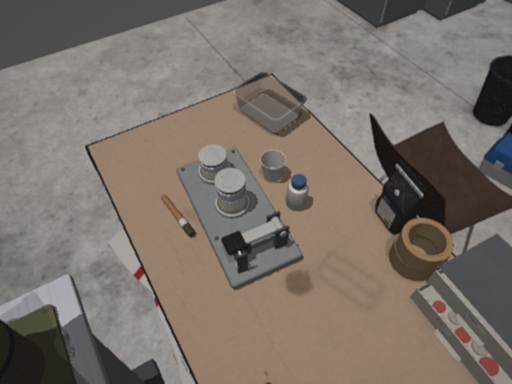

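View pics/top0.png

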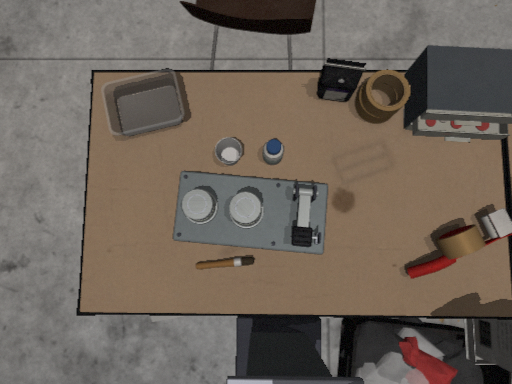

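```bash
cat > h.py <<'E'
from station import bot, imaging, order
import cv2,numpy as np
def cm(n):
    m=imaging.camera_model(n); return [np.array(m[k],float) for k in("mtx","rvec","tvec")]
def proj(n,P):
    K,r,t=cm(n); return cv2.projectPoints(np.array(P,float).reshape(-1,3),r,t,K,None)[0].reshape(-1,2)
def atz(n,uv,z):
    K,r,t=cm(n); R=cv2.Rodrigues(r)[0]; c=-R.T@t.ravel()
    d=R.T@np.linalg.inv(K)@np.array([uv[0],uv[1],1.]); return c+d*(z-c[2])/d[2]
E
python3 - <<'E'
from h import *
for n in("top","scene"):
    imaging.camera(n)
    for l in ["sealer","lid_tall_top","lid_short_top","can_tall","can_short","paddle_pad","gauge","brush","bottle","cup"]:
        try:
            for o in imaging.trace(l,n)[:2]:
                ys,xs=np.nonzero(o["region"]); print(n,l,round(o["score"],2),np.round(o["extent"]).tolist(),xs.mean().round(1),ys.mean().round(1),len(xs))
        except Exception as e: print(n,l,e)
E
```

```text
top sealer 0.56 [171.0, 171.0, 330.0, 250.0] 256.2 213.3 8858
top lid_tall_top 0.68 [228.0, 191.0, 260.0, 224.0] 244.1 207.1 771
top lid_tall_top 0.4 [265.0, 140.0, 281.0, 168.0] 272.2 151.8 414
top lid_short_top 0.68 [181.0, 192.0, 213.0, 219.0] 196.5 204.2 678
top can_tall 0.68 [230.0, 194.0, 265.0, 227.0] 244.7 208.5 818
top can_short 0.95 [181.0, 188.0, 214.0, 222.0] 197.7 204.5 821
top paddle_pad 0.63 [292.0, 190.0, 317.0, 250.0] 302.7 220.9 882
top gauge 0.56 [171.0, 171.0, 328.0, 254.0] 256.1 213.1 8907
top brush 0.76 [196.0, 255.0, 253.0, 268.0] 227.2 262.6 398
top bottle 0.85 [264.0, 139.0, 285.0, 168.0] 272.2 151.7 459
top cup 0.93 [214.0, 134.0, 244.0, 166.0] 227.8 150.8 590
scene sealer 0.88 [180.0, 148.0, 303.0, 287.0] 240.5 225.6 7360
scene lid_tall_top 0.66 [218.0, 172.0, 246.0, 195.0] 229.9 180.5 621
scene lid_short_top 0.76 [200.0, 144.0, 229.0, 166.0] 211.9 154.8 533
scene lid_short_top 0.22 [220.0, 213.0, 282.0, 256.0] 249.0 235.9 935
scene can_tall 0.57 [215.0, 165.0, 247.0, 216.0] 230.7 190.5 1203
scene can_tall 0.47 [176.0, 149.0, 302.0, 292.0] 240.5 225.4 7567
scene can_short 0.9 [200.0, 145.0, 231.0, 179.0] 212.3 160.1 763
scene paddle_pad 0.95 [222.0, 217.0, 282.0, 252.0] 248.8 236.0 943
scene gauge 0.79 [178.0, 146.0, 301.0, 287.0] 240.3 225.3 7708
scene brush 0.56 [164.0, 196.0, 194.0, 234.0] 178.3 216.0 389
scene bottle 0.61 [178.0, 150.0, 301.0, 289.0] 240.5 225.4 7607
scene bottle 0.59 [285.0, 172.0, 308.0, 211.0] 297.1 192.1 638
scene cup 0.88 [262.0, 149.0, 287.0, 180.0] 272.2 164.6 623
scene cup 0.37 [199.0, 146.0, 229.0, 167.0] 212.2 155.1 507
```

The scene picture shows the sealer with the short can in the left nest (212,155), the tall can in the right nest (230,180) and the paddle at (235,242). The top picture puts the plate at about (175-327, 171-253). Next I'll zoom in and fit the plate pose.

Run:
```python
from h import *
im=cv2.imread("pics/top0.png"); c=im[160:265,165:340]; cv2.imwrite("pics/topz.png",cv2.resize(c,None,fx=4.5,fy=4.5,interpolation=cv2.INTER_CUBIC))
im=cv2.imread("pics/scene0.png"); c=im[135:295,165:315]; cv2.imwrite("pics/scz.png",cv2.resize(c,None,fx=3.7,fy=3.7,interpolation=cv2.INTER_CUBIC))
```

```text
(no output)
```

View pics/topz.png

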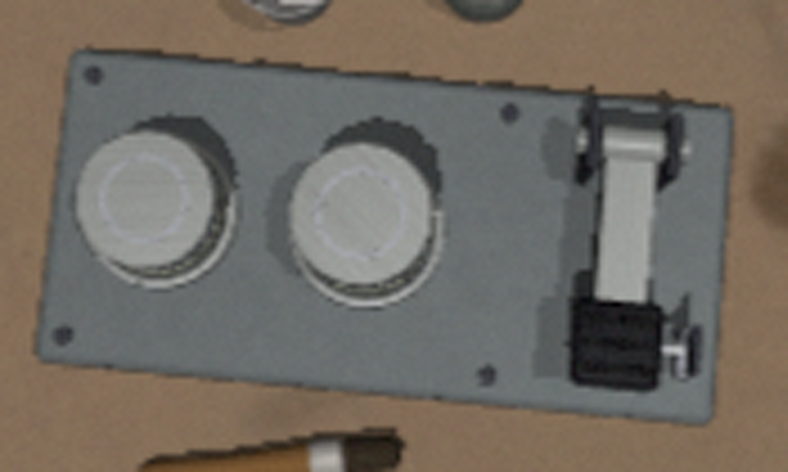

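View pics/scz.png

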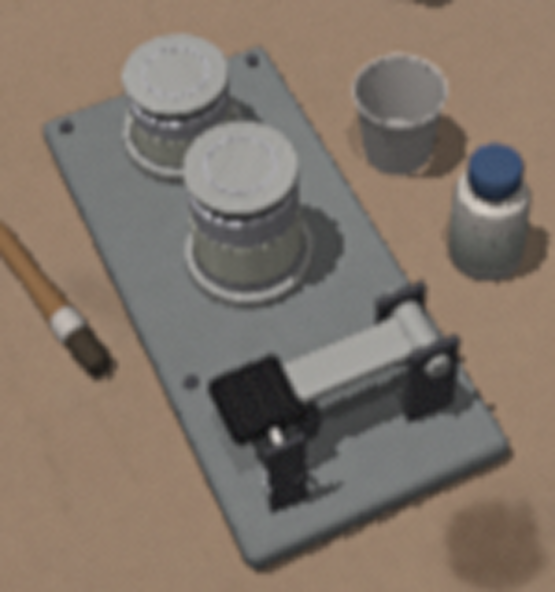

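```bash
cat >> h.py <<'E'
def S2W(p,P):
    c,s=np.cos(p[2]),np.sin(p[2]); P=np.array(P,float).reshape(-1,3)
    return np.c_[p[0]+c*P[:,0]-s*P[:,1],p[1]+s*P[:,0]+c*P[:,1],P[:,2]]
E
python3 - <<'E'
from h import *
from scipy.optimize import least_squares
A=dict(top=[(74,50),(733,107),(712,423),(38,360)],scene=[(258,45),(510,455),(255,568),(45,125)])
A["top"]=np.array(A["top"])/4.5+[165,160]; A["scene"]=np.array(A["scene"])/3.7+[165,135]
C=[(.085,.18,.025),(.085,-.18,.025),(-.085,-.18,.025),(-.085,.18,.025)]
def go(cs):
    f=lambda p:np.concatenate([(proj(n,S2W(p,C))-A[n]).ravel() for n in cs])
    r=least_squares(f,[.5,0,0]); print(cs,r.x.round(4),r.fun.round(1)); return r.x
go(["top"]);go(["scene"]);p=go(["top","scene"])
np.save("p.npy",p)
names=["nestL","nestR","hinge","pad","gauge"]
P=S2W(p,[(0,.12,.025),(0,.01,.025),(.05,-.12,.085),(-.05,-.12,.092),(-.05,-.158,.098)])
for a,b in zip(names,P): print(a,b.round(4), np.hypot(*b[:2]).round(3),[proj(n,b).round(1).tolist() for n in("top","scene")])
# lids: seen centres
for n,l,r in (("top","tall",(364,213)),("top","short",(144,198))):
    uv=np.array(r)/4.5+[165,160]; print(n,l,[atz(n,uv,z).round(4).tolist() for z in ((.118,.122) if l=="tall" else (.093,.097))])
for n,l,r in (("scene","tall",(241,168)),("scene","short",(176,73))):
    uv=np.array(r)/3.7+[165,135]; print(n,l,[atz(n,uv,z).round(4).tolist() for z in ((.118,.122) if l=="tall" else (.093,.097))])
E
```

```text
['top'] [ 0.5369  0.1054 -0.0834] [-1.  -0.8  1.1 -0.4  0.9  0.5 -1.1  0.5]
['scene'] [ 0.5355  0.1016 -0.0882] [ 1.6  0.   1.7 -1.3 -1.5  0.8 -1.7  0.1]
['top', 'scene'] [ 0.5363  0.1038 -0.0859] [-0.2 -0.7  1.9  0.   1.6  1.  -0.5  0.6  1.3 -0.6  1.5 -2.4 -1.5 -0.3
 -1.9 -0.5]
nestL [0.5466 0.2233 0.025 ] 0.59 [[[202.0, 207.4]], [[215.1, 173.1]]]
nestR [0.5371 0.1137 0.025 ] 0.549 [[[247.7, 211.7]], [[232.8, 205.2]]]
hinge [ 0.5758 -0.0201  0.085 ] 0.576 [[[306.6, 192.4]], [[278.0, 225.7]]]
pad [ 0.4762 -0.0115  0.092 ] 0.476 [[[303.5, 236.7]], [[234.4, 242.5]]]
gauge [ 0.4729 -0.0494  0.098 ] 0.475 [[[321.1, 238.2]], [[242.1, 256.2]]]
top tall [[0.5376, 0.1153, 0.118], [0.5372, 0.1152, 0.122]]
top short [[0.5471, 0.2254, 0.093], [0.5466, 0.2248, 0.097]]
scene tall [[0.5372, 0.1151, 0.118], [0.5359, 0.1121, 0.122]]
scene short [[0.5471, 0.2239, 0.093], [0.5458, 0.2204, 0.097]]
```

```bash
cat >> h.py <<'E'
def to(T,yaw=None):
    s=bot.sense();R=np.array(s["ee_rot"]);d=R.T@(np.array(T)-s["position"])*1000
    print("t",round(s["t"],2),"pos",np.round(s["position"],4),"F",np.round(s["force"],1),"gap",round(float(s["finger_gap"]),3),"rad",np.hypot(*s["position"][:2]).round(3))
    print("dp mm",d.round(1),"len",np.linalg.norm(d).round(0),"rows",(np.linalg.norm(d)/41.7).round(1))
    if yaw is not None:
        G=np.c_[[np.sin(yaw),-np.cos(yaw),0],[0,0,-1],[np.cos(yaw),np.sin(yaw),0]]
        print("twist",cv2.Rodrigues(R.T@G)[0].ravel().round(3))
E
python3 - <<'E'
from h import *
to((.36,-.36,.21),-.086); to((.5375,.1145,.2),-.086)
E
```

```text
t 1.2 pos [ 0.1515 -0.6064  0.2041] F [ 0.4 -0.6 -0.5] gap 0.999 rad 0.625
dp mm [-188.5   -5.9  262. ] len 323.0 rows 7.7
twist [-0.     0.331  0.   ]
t 1.2 pos [ 0.1515 -0.6064  0.2041] F [ 0.4 -0.6 -0.5] gap 0.999 rad 0.625
dp mm [-605.8    4.1  549.2] len 818.0 rows 19.6
twist [-0.     0.331  0.   ]
```

Request:
apply_moves(
  twist=[
    [0,0.04,0],
    [0,0.08,0],
    [0,0.12,0],
    [0,0.16,0],
    [0,0.2,0],
    [0,0.24,0],
    [0,0.28,0],
    [0,0.33,0],
  ],
  dp=[
    [-24,-1,33],
    [-47,-1,65],
    [-71,-2,98],
    [-94,-3,131],
    [-118,-4,164],
    [-141,-5,196],
    [-165,-5,229],
    [-188,-6,262],
  ],
  fingers=[60,40,20,0,0,0,0,0],
)

```text
t: 1.87
position: [0.361, -0.3588, 0.2103]
ee_rot: [[-0.087, 0.0, 0.996], [-0.996, -0.0, -0.087], [0.0, -1.0, 0.0]]
force: [0.5, -0.3, -0.2]
finger_gap: 0.42
```

Run:
```python
from h import *
to((.5375,.1145,.19),-.086)
print(bot.sense()["joint_pos"])
```

```text
t 1.87 pos [ 0.361  -0.3588  0.2103] F [ 0.5 -0.3 -0.2] gap 0.42 rad 0.509
dp mm [-486.9   20.3  134.4] len 506.0 rows 12.1
twist [-0.    -0.001  0.   ]
[ 0.73769323  0.52741431 -0.07149612  1.90753473  0.05519619  0.7082561
 -1.02429214]
```

Request:
apply_moves(
  twist=[
    [0,0,0],
    [0,0,0],
    [0,0,0],
    [0,0,0],
    [0,0,0],
    [0,0,0],
    [0,0,0],
    [0,0,0],
  ],
  dp=[
    [-38,1,10],
    [-76,2,20],
    [-114,3,31],
    [-152,4,42],
    [-190,5,52],
    [-229,5,63],
    [-267,5,74],
    [-305,5,84],
  ],
  fingers=[0,0,0,0,0,0,0,0],
)

```text
t: 2.53
position: [0.4705, -0.0617, 0.2054]
ee_rot: [[-0.085, 0.001, 0.996], [-0.996, -0.0, -0.085], [-0.0, -1.0, 0.001]]
force: [0.3, -0.1, -0.1]
finger_gap: 0.004
```

Run:
```python
from h import *
to((.5375,.1145,.15),-.086)
```

```text
t 2.53 pos [ 0.4705 -0.0617  0.2054] F [ 0.3 -0.1 -0.1] gap 0.004 rad 0.475
dp mm [-181.3   55.4   51.7] len 196.0 rows 4.7
twist [-0.001  0.001 -0.   ]
```

Request:
apply_moves(
  twist=[
    [0,0,0],
    [0,0,0],
    [0,0,0],
    [0,0,0],
    [0,0,0],
    [0,0,0],
    [0,0,0],
  ],
  dp=[
    [-35,10,10],
    [-70,20,20],
    [-105,30,30],
    [-140,40,40],
    [-175,52,50],
    [-181,55,52],
    [-181,55,52],
  ],
  fingers=[0,0,0,0,0,0,0],
)

```text
t: 3.12
position: [0.537, 0.1161, 0.1491]
ee_rot: [[-0.079, -0.001, 0.997], [-0.997, 0.002, -0.079], [-0.002, -1.0, -0.001]]
force: [0.8, 0.4, -0.0]
finger_gap: 0.005
```

Run:
```python
from h import *
to((.5375,.1145,.11),-.086)
for n,(a,b,c,d) in (("scene",(110,290,150,330)),("top",(150,260,165,335))):
    im=imaging.camera(n)[a:b,c:d,::-1]; cv2.imwrite(f"pics/{n}1.png",cv2.resize(im,None,fx=3.2,fy=3.2,interpolation=cv2.INTER_CUBIC))
```

```text
t 3.12 pos [0.537  0.1161 0.1491] F [ 0.8  0.4 -0. ] gap 0.005 rad 0.549
dp mm [ 1.6 39.1  0.6] len 39.0 rows 0.9
twist [ 0.001  0.007 -0.002]
```

View pics/scene1.png

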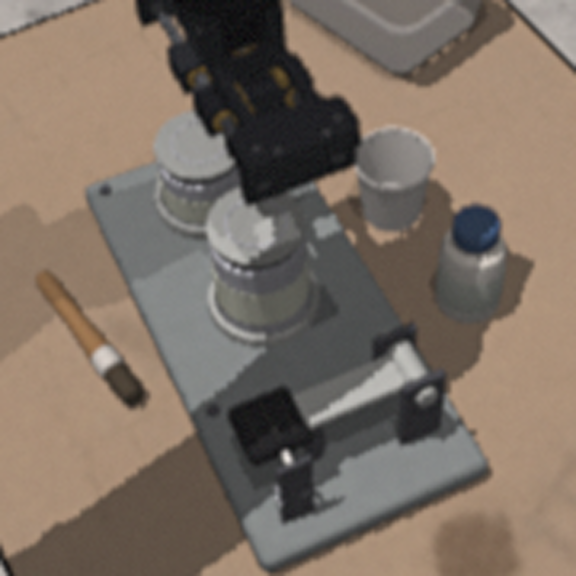

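The gripper is centred over the tall lid at crop (255,230). I'll press down in small steps and watch the force.

Request:
apply_moves(
  twist=[
    [0,0,0],
    [0,0,0],
    [0,0,0],
    [0,0,0],
    [0,0,0],
    [0,0,0],
    [0,0,0],
    [0,0,0],
  ],
  dp=[
    [1,12,0],
    [1,22,0],
    [1,26,0],
    [1,28,0],
    [1,30,0],
    [1,32,0],
    [1,34,0],
    [1,36,0],
  ],
  fingers=[0,0,0,0,0,0,0,0],
)

```text
t: 3.88
position: [0.5371, 0.1112, 0.1142]
ee_rot: [[-0.085, 0.001, 0.996], [-0.996, 0.0, -0.085], [-0.0, -1.0, 0.0]]
force: [-0.0, 0.0, -0.5]
finger_gap: 0.002
```

Request:
apply_moves(
  twist=[
    [0,0,0],
    [0,0,0],
  ],
  dp=[
    [-2,1,0],
    [-2,1,0],
  ],
  fingers=[0,0],
)

```text
t: 4.05
position: [0.537, 0.1137, 0.113]
ee_rot: [[-0.084, -0.0, 0.996], [-0.996, 0.0, -0.084], [-0.0, -1.0, -0.0]]
force: [1.4, 0.1, -0.4]
finger_gap: 0.004
```

Run:
```python
from h import *
to((.5375,.1145,.11),-.086)
n="scene";(a,b,c,d)=(110,290,150,330)
im=imaging.camera(n)[a:b,c:d,::-1]; cv2.imwrite(f"pics/{n}2.png",cv2.resize(im,None,fx=3.2,fy=3.2,interpolation=cv2.INTER_CUBIC))
print(proj(n,bot.sense()["position"]))
```

```text
t 4.05 pos [0.537  0.1137 0.113 ] F [ 1.4  0.1 -0.4] gap 0.004 rad 0.549
dp mm [-0.8  3.   0.4] len 3.0 rows 0.1
twist [ 0.     0.001 -0.   ]
[[230.53471274 182.27431539]]
```

View pics/scene2.png

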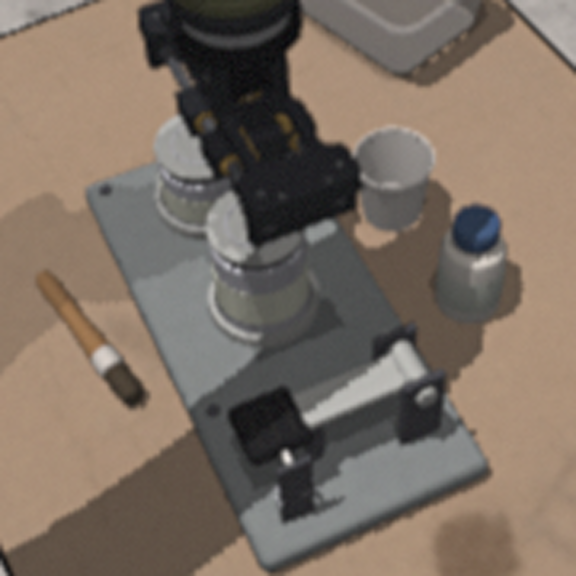

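Run:
```python
from h import *
K,r,t=cm("scene"); print("cam",(-cv2.Rodrigues(r)[0].T@t.ravel()).round(3))
K,r,t=cm("top"); print("cam",(-cv2.Rodrigues(r)[0].T@t.ravel()).round(3))
s=bot.sense();R=np.array(s["ee_rot"]);p0=s["position"]
for q in [(0,0,0),(.0175,0,.009),(-.0175,0,.009),(.0175,0,-.009),(0,-.019,0),(0,-.064,0),(.0935,-.064,.0375),(-.0935,-.064,.0375),(.0935,-.064,-.0375),(-.0935,-.064,-.0375)]:
    w=p0+R@np.array(q); u=proj("scene",w)[0]; print(q,w.round(3),((u-[150,110])*3.2).round(0))
for n,(a,b,c,d),f in (("scene",(120,220,180,280),6),("top",(150,260,165,335),4.5)):
    im=imaging.camera(n)[a:b,c:d,::-1]; cv2.imwrite(f"pics/{n}3.png",cv2.resize(im,None,fx=f,fy=f,interpolation=cv2.INTER_CUBIC))
```

```text
cam [ 0.314 -0.381  0.796]
cam [0.442 0.088 1.02 ]
(0, 0, 0) [0.537 0.114 0.113] [258. 231.]
(0.0175, 0, 0.009) [0.545 0.095 0.113] [280. 245.]
(-0.0175, 0, 0.009) [0.548 0.13  0.113] [259. 209.]
(0.0175, 0, -0.009) [0.527 0.097 0.113] [256. 254.]
(0, -0.019, 0) [0.537 0.114 0.132] [256. 214.]
(0, -0.064, 0) [0.537 0.114 0.177] [252. 170.]
(0.0935, -0.064, 0.0375) [0.567 0.017 0.177] [369. 253.]
(-0.0935, -0.064, 0.0375) [0.582 0.204 0.177] [247.  60.]
(0.0935, -0.064, -0.0375) [0.492 0.024 0.177] [257. 297.]
(-0.0935, -0.064, -0.0375) [0.508 0.21  0.177] [146.  95.]
```

View pics/scene3.png

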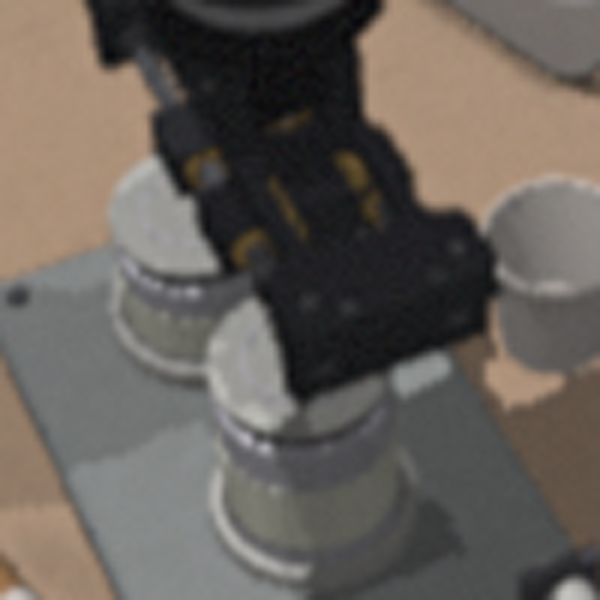

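View pics/top3.png

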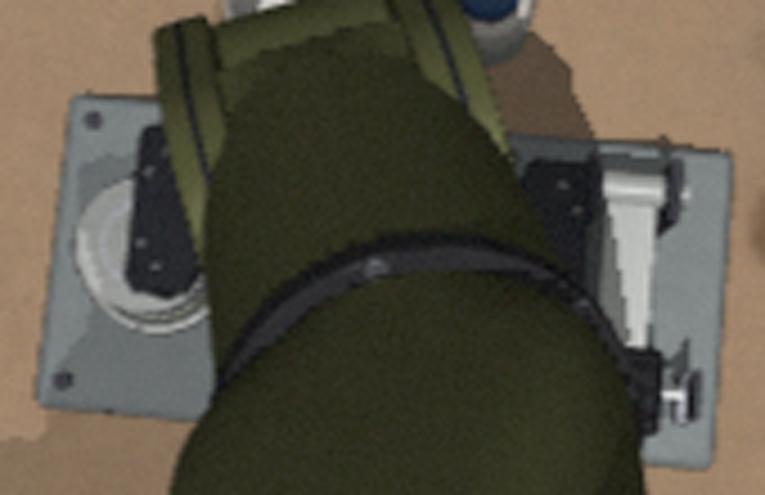

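The gripper body hides the fingertips in both views, and there is no contact force yet. I'll keep going down in small steps.

Request:
apply_moves(
  twist=[
    [0,0,0],
    [0,0,0],
    [0,0,0],
  ],
  dp=[
    [0,1,0],
    [0,2,0],
    [0,3,0],
  ],
  fingers=[0,0,0],
)

```text
t: 4.45
position: [0.5371, 0.1131, 0.11]
ee_rot: [[-0.085, 0.0, 0.996], [-0.996, -0.0, -0.085], [0.0, -1.0, 0.0]]
force: [-0.0, -0.5, 0.2]
finger_gap: 0.001
```

Run:
```python
from h import *
im0=cv2.imread("pics/scene0.png")
im=imaging.camera("scene")[:,:,::-1]
a,b,c,d=165,225,205,255
z=[cv2.resize(i[a:b,c:d],None,fx=7,fy=7,interpolation=cv2.INTER_CUBIC) for i in (im0,im)]
cv2.imwrite("pics/cmp4.png",np.hstack(z))
to((.5375,.1145,.11))
```

```text
t 4.5 pos [0.5369 0.1132 0.1099] F [-0.1 -0.9 -0.5] gap 0.004 rad 0.549
dp mm [-1.4 -0.1  0.5] len 1.0 rows 0.0
```

View pics/cmp4.png

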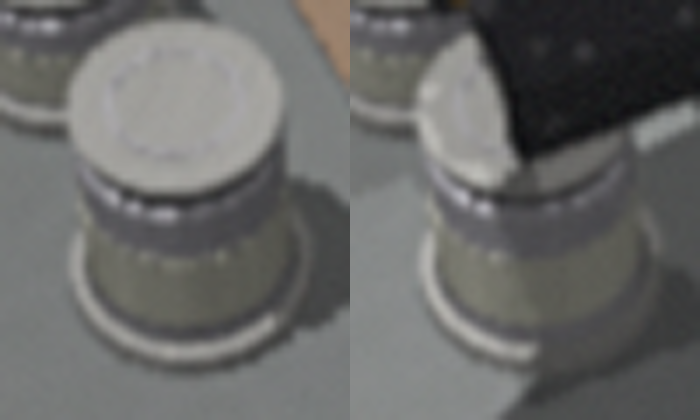

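The lid hasn't moved and there is no contact, so the real fingertips must sit higher than the TCP reading. I'll continue in small steps and watch the force.

Request:
apply_moves(
  twist=[
    [0,0,0],
    [0,0,0],
  ],
  dp=[
    [0,1.5,0],
    [0,3,0],
  ],
  fingers=[0,0],
)

```text
t: 4.67
position: [0.5371, 0.1132, 0.107]
ee_rot: [[-0.085, 0.0, 0.996], [-0.996, -0.0, -0.085], [0.0, -1.0, 0.0]]
force: [-0.1, 0.4, -0.7]
finger_gap: 0.003
```

Run:
```python
from h import *
im=imaging.camera("scene")[:,:,::-1].copy(); im0=cv2.imread("pics/scene0.png")
s=bot.sense();R=np.array(s["ee_rot"]);p0=np.array(s["position"]); print(s["t"],p0,s["force"])
a,b,c,d=150,210,205,270; f=11
z=cv2.resize(im[a:b,c:d],None,fx=f,fy=f,interpolation=cv2.INTER_CUBIC)
z=np.clip(z.astype(float)*1.8,0,255).astype(np.uint8)
for q,col in [((0,0,0),(0,0,255)),((.0175,0,.009),(0,255,0)),((-.0175,0,.009),(0,255,0)),((.0175,0,-.009),(0,255,0)),((-.0175,0,-.009),(0,255,0)),((0,-.064,0),(255,0,0)),((.0935,-.064,-.0375),(255,255,0)),((.0935,-.064,.0375),(255,255,0))]:
    u=(proj("scene",p0+R@np.array(q))[0]-[c,a]+.5)*f; cv2.circle(z,tuple(int(v) for v in u),4,col,-1)
cv2.imwrite("pics/sc5.png",z[:600])
m=imaging.trace("lid_tall_top","scene")
print([(o["score"],o["extent"]) for o in m])
```

```text
4.7167 [0.53686332 0.11309663 0.10669   ] [-0.3720443   0.19946887  0.82658146]
[(0.77, [215.7, 171.9, 243.7, 195.8])]
```

View pics/sc5.png

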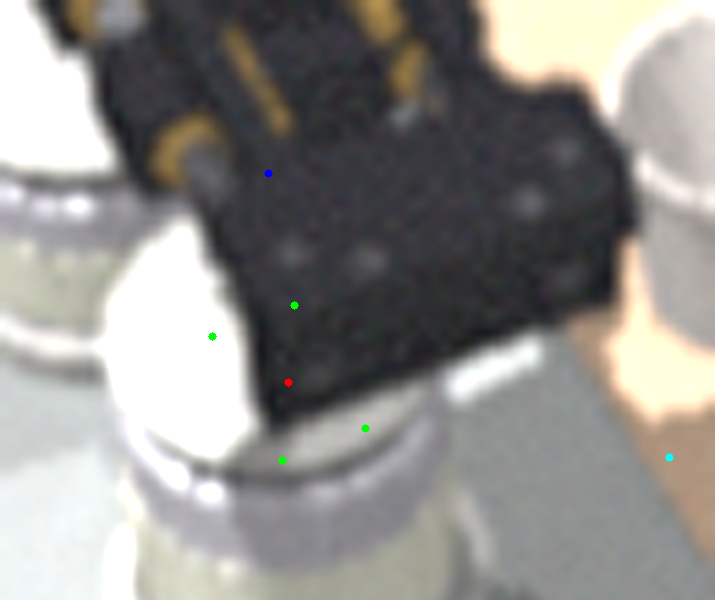

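Request:
apply_moves(
  twist=[
    [0,0,0],
    [0,0,0],
    [0,0,0],
    [0,0,0],
  ],
  dp=[
    [0,2.5,0],
    [0,5,0],
    [0,7.5,0],
    [0,10,0],
  ],
  fingers=[0,0,0,0],
)

```text
t: 5.1
position: [0.537, 0.1132, 0.0968]
ee_rot: [[-0.085, -0.0, 0.996], [-0.996, -0.0, -0.085], [0.0, -1.0, -0.0]]
force: [-0.7, -0.8, 0.1]
finger_gap: 0.006
```

Run:
```python
from h import *
im=imaging.camera("scene")[:,:,::-1].copy()
to((.5375,.1145,.1))
a,b,c,d=150,210,205,270; f=11
z=cv2.resize(im[a:b,c:d],None,fx=f,fy=f,interpolation=cv2.INTER_CUBIC)
z=np.clip(z.astype(float)*1.3,0,255).astype(np.uint8)
cv2.imwrite("pics/sc6.png",z[:600])
```

```text
t 5.15 pos [0.5367 0.1131 0.0964] F [ 0.1 -0.2 -0.3] gap 0.005 rad 0.549
dp mm [-1.5 -3.6  0.7] len 4.0 rows 0.1
```

View pics/sc6.png

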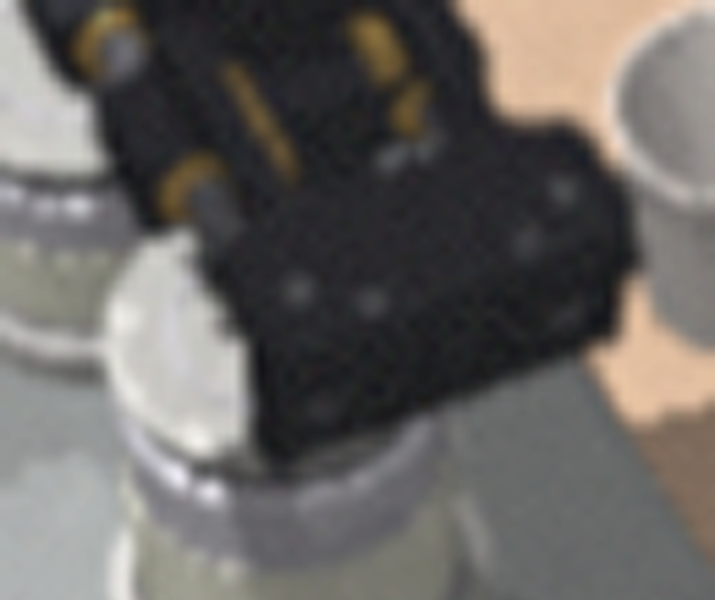

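Run:
```python
from h import *
from scipy.optimize import least_squares
# body corners seen at reported z .113 in top3 crop and at .107 in scene5 crop
s=bot.sense();R=np.array(s["ee_rot"])
im=imaging.camera("top")[:,:,::-1]
z=cv2.resize(im[150:260,165:335],None,fx=4.5,fy=4.5,interpolation=cv2.INTER_CUBIC)
z=np.clip(z.astype(float)*2.5,0,255).astype(np.uint8)
p0=np.array(s["position"])
for dz,col in ((0,(0,0,255)),(.045,(0,255,0)),(.09,(255,0,0))):
    for a,b in ((1,1),(1,-1),(-1,-1),(-1,1)):
        q=p0+R@np.array([a*.0935,-.064-dz,b*.0375]); u=(proj("top",q)[0]-[165,150]+.5)*4.5
        cv2.circle(z,tuple(int(v) for v in u),4,col,-1)
cv2.imwrite("pics/top6.png",z)
```

```text
(no output)
```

View pics/top6.png

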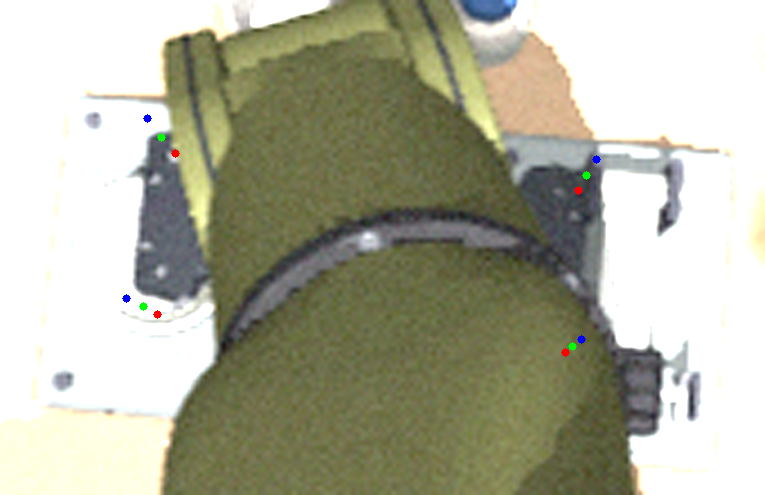

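Request:
apply_moves(
  twist=[
    [0,0,0],
    [0,0,0],
    [0,0,0],
    [0,0,0],
  ],
  dp=[
    [0,2.5,0],
    [0,5,0],
    [0,7.5,0],
    [0,10,0],
  ],
  fingers=[0,0,0,0],
)

```text
t: 5.53
position: [0.5371, 0.1132, 0.0869]
ee_rot: [[-0.085, 0.0, 0.996], [-0.996, -0.0, -0.085], [0.0, -1.0, 0.0]]
force: [0.5, 0.2, -0.1]
finger_gap: 0.006
```

Request:
apply_moves(
  twist=[
    [0,0,0],
    [0,0,0],
    [0,0,0],
  ],
  dp=[
    [0,2,0],
    [0,4,0],
    [0,6,0],
  ],
  fingers=[0,0,0],
)

```text
t: 5.78
position: [0.537, 0.1132, 0.0814]
ee_rot: [[-0.085, 0.0, 0.996], [-0.996, -0.0, -0.085], [0.0, -1.0, 0.0]]
force: [-1.7, -0.1, 6.6]
finger_gap: 0.004
```

Run:
```python
from h import *
im=imaging.camera("scene")[:,:,::-1].copy()
to((.5375,.1145,.1))
a,b,c,d=150,210,205,270; f=11
z=cv2.resize(im[a:b,c:d],None,fx=f,fy=f,interpolation=cv2.INTER_CUBIC)
z=np.clip(z.astype(float)*1.5,0,255).astype(np.uint8)
cv2.imwrite("pics/sc7.png",z[:600])
```

```text
t 5.83 pos [0.537  0.1132 0.0811] F [-0.3  0.5  3.7] gap 0.006 rad 0.549
dp mm [ -1.4 -18.9   0.4] len 19.0 rows 0.5
```

View pics/sc7.png

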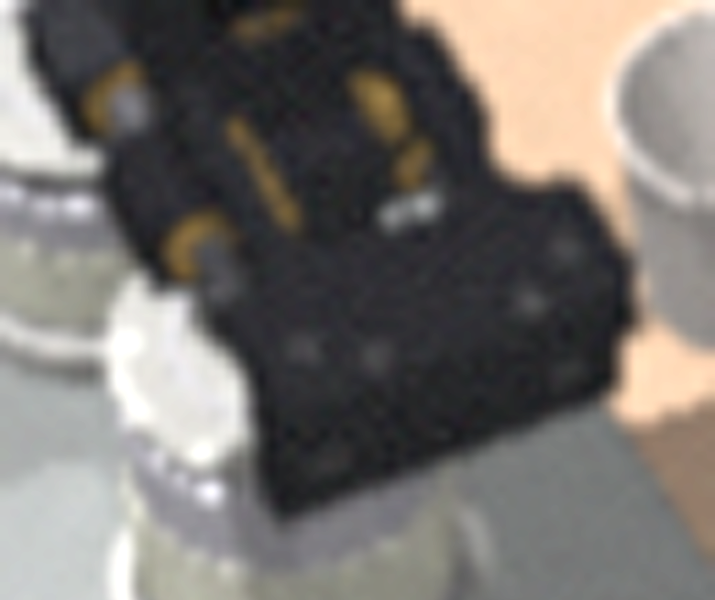

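Contact came at reported z of about 0.082, with 6.6 N, which is the lid's friction. I'll press on until the hard stop shows in the force.

Request:
apply_moves(
  twist=[
    [0,0,0],
    [0,0,0],
    [0,0,0],
  ],
  dp=[
    [0,1.5,0],
    [0,3,0],
    [0,4,0],
  ],
  fingers=[0,0,0],
)

```text
t: 6.08
position: [0.537, 0.1132, 0.0775]
ee_rot: [[-0.085, 0.0, 0.996], [-0.996, -0.0, -0.085], [0.0, -1.0, 0.0]]
force: [-1.0, 0.7, 6.1]
finger_gap: 0.002
```

Request:
apply_moves(
  twist=[
    [0,0,0],
    [0,0,0],
  ],
  dp=[
    [0,1.5,0],
    [0,3,0],
  ],
  fingers=[0,0],
)

```text
t: 6.25
position: [0.5371, 0.1131, 0.0756]
ee_rot: [[-0.085, 0.0, 0.996], [-0.996, -0.0, -0.085], [-0.0, -1.0, 0.0]]
force: [-7.2, -1.0, 32.3]
finger_gap: 0.007
```

The force jumped to 32 N at reported z 0.0757, which is the hard stop. The true tip therefore sits about 34 mm above the reported TCP. I'll lift and look.

Request:
apply_moves(
  twist=[
    [0,0,0],
    [0,0,0],
    [0,0,0],
    [0,0,0],
    [0,0,0],
    [0,0,0],
  ],
  dp=[
    [0,-10,0],
    [0,-40,0],
    [-38,-40,0],
    [-76,-40,0],
    [-112,-40,0],
    [-112,-40,0],
  ],
  fingers=[0,0,0,0,0,0],
)

```text
t: 6.75
position: [0.5462, 0.2363, 0.1144]
ee_rot: [[-0.074, 0.002, 0.997], [-0.997, 0.009, -0.074], [-0.009, -1.0, 0.001]]
force: [-0.9, 1.0, -0.1]
finger_gap: 0.007
```

Run:
```python
from h import *
im=imaging.camera("scene")[:,:,::-1].copy(); im0=cv2.imread("pics/scene0.png")
to((.5465,.2240,.066),-.086)
a,b,c,d=135,220,190,255; f=6
z=np.hstack([cv2.resize(i[a:b,c:d],None,fx=f,fy=f,interpolation=cv2.INTER_CUBIC) for i in (im0,im)])
cv2.imwrite("pics/sc8.png",z)
```

```text
t 6.8 pos [0.546  0.2312 0.1141] F [-0.4 -0.7  0.4] gap 0.008 rad 0.593
dp mm [ 7.3 48.1  1. ] len 49.0 rows 1.2
twist [-0.     0.009 -0.004]
```

View pics/sc8.png

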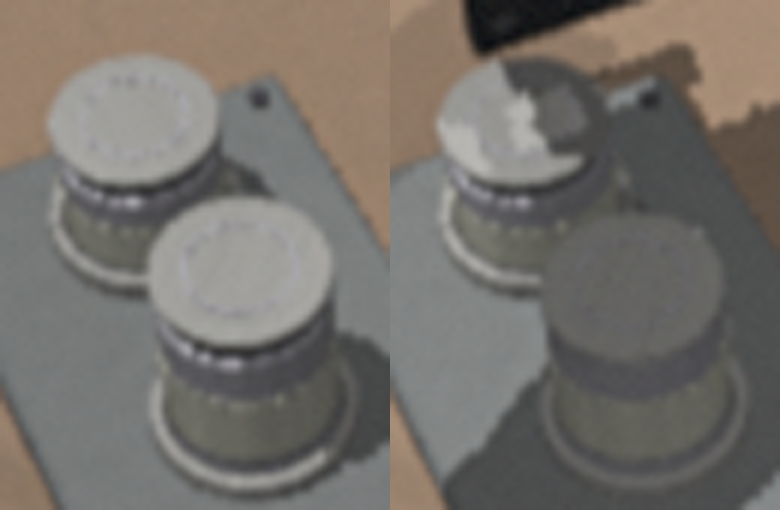

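The tall lid's dark gap is gone and its top edge is about 2 px lower, at (635,213) in the right panel, so it is home. The gripper is now over the short lid, so I'll descend.

Request:
apply_moves(
  twist=[
    [0,0,0],
    [0,0,0],
    [0,0,0],
    [0,0,0],
    [0,0,0],
  ],
  dp=[
    [0,15,0],
    [0,35,0],
    [0,45,0],
    [0,48,0],
    [0,50,0],
  ],
  fingers=[0,0,0,0,0],
)

```text
t: 7.22
position: [0.5463, 0.2237, 0.0636]
ee_rot: [[-0.086, -0.001, 0.996], [-0.996, -0.001, -0.086], [0.001, -1.0, -0.001]]
force: [-0.3, -0.4, 0.2]
finger_gap: 0.003
```

Request:
apply_moves(
  twist=[
    [0,0,0],
    [0,0,0],
    [0,0,0],
    [0,0,0],
  ],
  dp=[
    [0,2,0],
    [0,4,0],
    [0,6,0],
    [0,8,0],
  ],
  fingers=[0,0,0,0],
)

```text
t: 7.55
position: [0.5472, 0.2248, 0.057]
ee_rot: [[-0.085, 0.001, 0.996], [-0.996, 0.0, -0.085], [-0.001, -1.0, 0.001]]
force: [-1.7, -0.6, 7.3]
finger_gap: 0.002
```

Request:
apply_moves(
  twist=[
    [0,0,0],
    [0,0,0],
    [0,0,0],
  ],
  dp=[
    [0,1.5,0],
    [0,3,0],
    [0,4.5,0],
  ],
  fingers=[0,0,0],
)

```text
t: 7.8
position: [0.5472, 0.2248, 0.0526]
ee_rot: [[-0.085, 0.001, 0.996], [-0.996, 0.0, -0.085], [-0.001, -1.0, 0.001]]
force: [-0.7, 0.4, 5.5]
finger_gap: 0.007
```

Request:
apply_moves(
  twist=[
    [0,0,0],
    [0,0,0],
  ],
  dp=[
    [0,1.5,0],
    [0,2.5,0],
  ],
  fingers=[0,0],
)

```text
t: 7.97
position: [0.5472, 0.2248, 0.0508]
ee_rot: [[-0.085, 0.001, 0.996], [-0.996, 0.0, -0.085], [-0.001, -1.0, 0.001]]
force: [-4.0, -1.8, 19.9]
finger_gap: 0.007
```

Request:
apply_moves(
  twist=[
    [0,0,0],
  ],
  dp=[
    [0,0.3,0],
  ],
  fingers=[0],
)

```text
t: 8.05
position: [0.5473, 0.2248, 0.0508]
ee_rot: [[-0.085, 0.002, 0.996], [-0.996, 0.001, -0.085], [-0.001, -1.0, 0.002]]
force: [-3.7, -1.6, 15.5]
finger_gap: 0.005
```

Both lids are home: the stops agree at reported z 0.0757 and 0.0508, a 25 mm difference as expected. I'll lift and go over to the paddle.

Run:
```python
from h import *
p=np.load("p.npy"); T=S2W(p,[(-.055,-.12,.075)])[0]; print(T)
to(tuple(T),-.086)
```

```text
[ 0.47118868 -0.0110793   0.075     ]
t 8.05 pos [0.5473 0.2248 0.0508] F [-3.7 -1.6 15.5] gap 0.005 rad 0.592
dp mm [241.5 -24.5 -55.6] len 249.0 rows 6.0
twist [-0.002  0.001 -0.001]
```

Request:
apply_moves(
  twist=[
    [0,0,0],
    [0,0,0],
  ],
  dp=[
    [0,-20,0],
    [0,-60,0],
  ],
  fingers=[0,0],
)

```text
t: 8.22
position: [0.5435, 0.2236, 0.1062]
ee_rot: [[-0.085, -0.008, 0.996], [-0.996, -0.003, -0.085], [0.004, -1.0, -0.007]]
force: [0.7, 0.4, 0.5]
finger_gap: 0.007
```

Request:
apply_moves(
  twist=[
    [0,0,0],
    [0,0,0],
    [0,0,0],
    [0,0,0],
    [0,0,0],
    [0,0,0],
    [0,0,0],
    [0,0,0],
  ],
  dp=[
    [30,0,-7],
    [68,0,-15],
    [106,0,-24],
    [144,0,-33],
    [182,0,-42],
    [215,0,-50],
    [237,0,-55],
    [241,0,-56],
  ],
  fingers=[0,0,0,0,0,0,0,0],
)

```text
t: 8.88
position: [0.4683, -0.016, 0.1092]
ee_rot: [[-0.093, -0.002, 0.996], [-0.996, -0.003, -0.093], [0.003, -1.0, -0.001]]
force: [0.6, -1.0, 0.2]
finger_gap: 0.005
```

Run:
```python
from h import *
im=imaging.camera("scene")[:,:,::-1].copy(); to((.4712,-.0111,.06),-.086)
a,b,c,d=140,240,170,300; f=6
cv2.imwrite("pics/sc9.png",cv2.resize(im[a:b,c:d],None,fx=f,fy=f,interpolation=cv2.INTER_CUBIC))
a,b,c,d=215,285,205,290; f=8
cv2.imwrite("pics/sc9b.png",cv2.resize(im[a:b,c:d],None,fx=f,fy=f,interpolation=cv2.INTER_CUBIC))
```

```text
t 8.93 pos [ 0.4693 -0.0141  0.1091] F [-0.2 -0.  -0.5] gap 0.004 rad 0.47
dp mm [-3.2 49.1  1.6] len 49.0 rows 1.2
twist [ 0.    -0.005  0.002]
```

View pics/sc9.png

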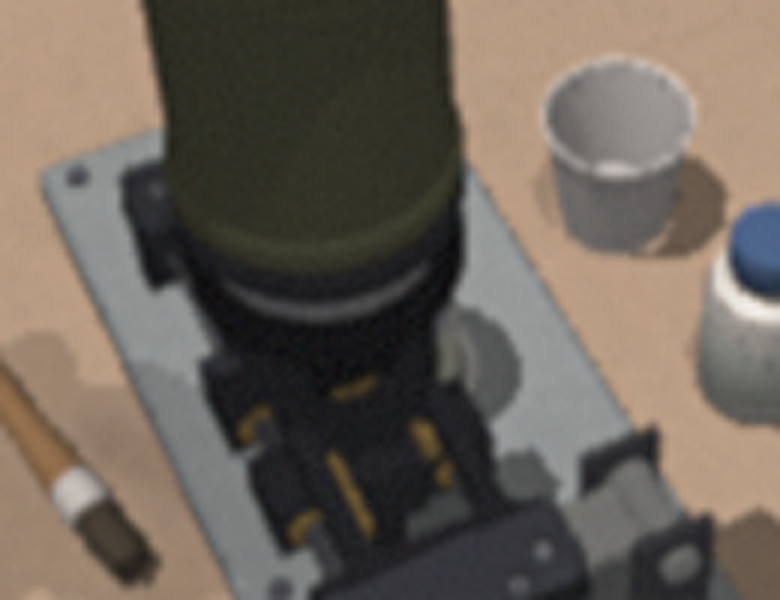

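View pics/sc9b.png

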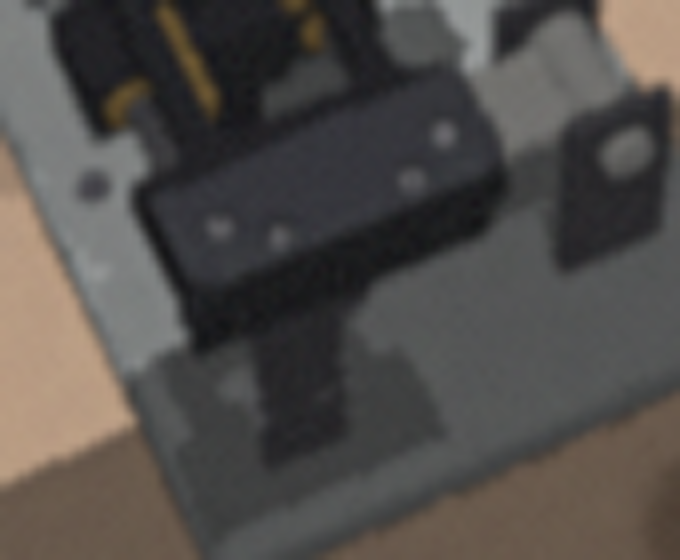

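The body covers the pad and gauge in this yaw. Turning 90° about the tool axis should open the scene camera's view of the pointer, so I'll check joint room first.

Run:
```python
from h import *
print(np.round(bot.sense()["joint_pos"],3))
p=np.load("p.npy"); print(S2W(p,[(-.06,-.12,.075)])[0])
to(tuple(S2W(p,[(-.06,-.12,.075)])[0]),-.086+np.pi/2);to((.5,0,.1),-.086-np.pi/2)
```

```text
[-0.051  0.659 -0.03   2.119  0.057  0.366 -1.789]
[ 0.46620713 -0.01065024  0.075     ]
t 8.93 pos [ 0.4693 -0.0141  0.1091] F [-0.2 -0.  -0.5] gap 0.004 rad 0.47
dp mm [-3.2 34.1 -3.4] len 34.0 rows 0.8
twist [ 2.000e-03 -1.576e+00  1.000e-03]
t 8.93 pos [ 0.4693 -0.0141  0.1091] F [-0.2 -0.  -0.5] gap 0.004 rad 0.47
dp mm [-16.8   9.1  29.3] len 35.0 rows 0.8
twist [-1.000e-03  1.566e+00  2.000e-03]
```

Request:
apply_moves(
  twist=[
    [0,-0.12,0],
    [0,-0.24,0],
    [0,-0.36,0],
    [0,-0.48,0],
    [0,-0.6,0],
    [0,-0.72,0],
    [0,-0.84,0],
    [0,-0.96,0],
  ],
  dp=[
    [0,0,0],
    [0,0,0],
    [0,0,0],
    [0,0,-2],
    [0,0,-3],
    [0,0,-4],
    [0,0,-5],
    [0,0,-5],
  ],
  fingers=[0,0,0,0,0,0,0,0],
)

```text
t: 9.6
position: [0.4663, -0.0079, 0.1091]
ee_rot: [[0.773, 0.002, 0.634], [-0.634, 0.001, 0.773], [0.001, -1.0, 0.002]]
force: [-0.6, -0.2, -0.1]
finger_gap: 0.001
```

Request:
apply_moves(
  twist=[
    [0,-0.12,0],
    [0,-0.24,0],
    [0,-0.36,0],
    [0,-0.48,0],
    [0,-0.6,0],
    [0,-0.61,0],
    [0,-0.61,0],
  ],
  dp=[
    [0,5,0],
    [0,10,0],
    [0,14,0],
    [0,18,0],
    [0,22,0],
    [0,22,0],
    [0,22,0],
  ],
  fingers=[0,0,0,0,0,0,0],
)

```text
t: 10.18
position: [0.466, -0.0086, 0.0868]
ee_rot: [[0.996, 0.001, 0.087], [-0.087, 0.001, 0.996], [0.001, -1.0, 0.001]]
force: [0.4, -0.1, -0.3]
finger_gap: 0.003
```

Run:
```python
from h import *
to((.4662,-.0107,.065),-.086+np.pi/2); print(bot.sense()["joint_pos"].round(2))
im=imaging.camera("scene")[:,:,::-1].copy()
cv2.imwrite("pics/sc10.png",cv2.resize(im[215:285,205:290],None,fx=8,fy=8,interpolation=cv2.INTER_CUBIC))
im=imaging.camera("scene")[:,:,::-1].copy()
cv2.imwrite("pics/sc10b.png",cv2.resize(im[120:240,165:315],None,fx=5,fy=5,interpolation=cv2.INTER_CUBIC))
```

```text
t 10.18 pos [ 0.466  -0.0086  0.0868] F [ 0.4 -0.1 -0.3] gap 0.003 rad 0.466
dp mm [ 0.4 21.8 -2.1] len 22.0 rows 0.5
twist [-0.001 -0.001  0.001]
[ 0.16  0.72 -0.39  2.13  0.67  0.41 -0.86]
```

View pics/sc10.png

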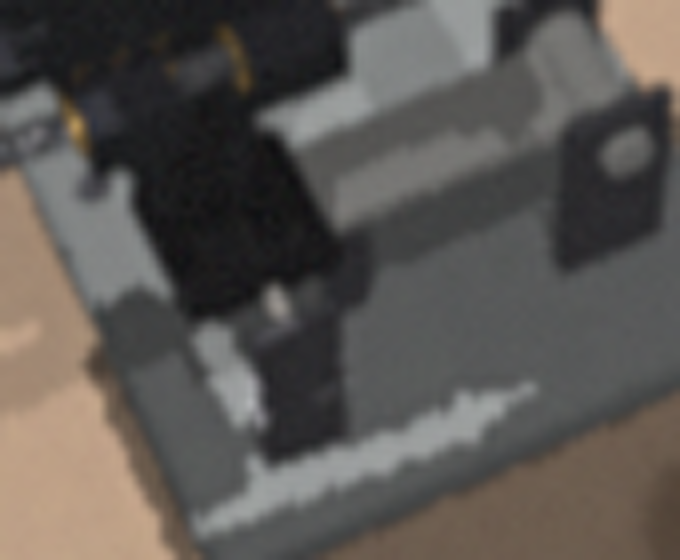

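View pics/sc10b.png

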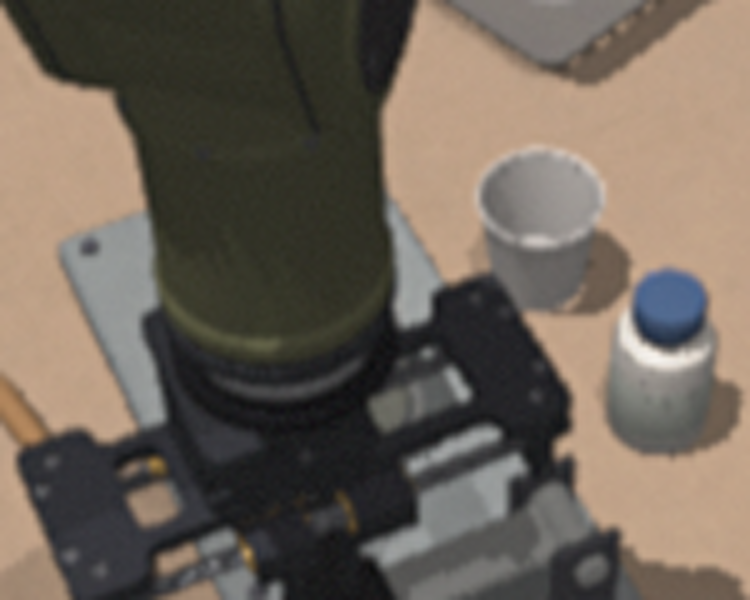

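The white pointer now shows clearly at crop (275,298), near the top of the gauge plate in the released position. I'll move down to the pad.

Request:
apply_moves(
  twist=[
    [0,0,0],
    [0,0,0],
    [0,0,0],
    [0,0,0],
    [0,0,0],
  ],
  dp=[
    [0,15,-1],
    [0,25,-2],
    [0,29,-2],
    [0,32,-2],
    [0,34,-2],
  ],
  fingers=[0,0,0,0,0],
)

```text
t: 10.7
position: [0.4649, -0.0121, 0.0529]
ee_rot: [[0.996, -0.0, 0.086], [-0.086, -0.001, 0.996], [-0.0, -1.0, -0.001]]
force: [-1.0, -0.6, 3.8]
finger_gap: 0.002
```

Request:
apply_moves(
  twist=[
    [0,0,0],
    [0,0,0],
    [0,0,0],
    [0,0,0],
    [0,0,0],
  ],
  dp=[
    [0,3,0],
    [0,6,0],
    [0,9,0],
    [0,11,0],
    [0,12,0],
  ],
  fingers=[0,0,0,0,0],
)

```text
t: 11.12
position: [0.4654, -0.0121, 0.0407]
ee_rot: [[0.996, 0.0, 0.086], [-0.086, -0.0, 0.996], [0.0, -1.0, 0.0]]
force: [-1.2, -0.7, 4.6]
finger_gap: 0.008
```

Run:
```python
from h import *
im=imaging.camera("scene")[:,:,::-1].copy(); to((.4662,-.0107,.0374))
z=cv2.resize(im[235:280,220:265],None,fx=13,fy=13,interpolation=cv2.INTER_CUBIC)
z=np.clip(z.astype(float)*2,0,255).astype(np.uint8)
p=np.load("p.npy")
# predicted pointer (sealer y -0.150 end ~) at angles
for th,col in ((0,(255,255,255)),(.15,(0,255,0)),(.22,(0,255,255)),(.3,(0,0,255)),(.4,(255,0,0))):
    q=S2W(p,[(.05-.1*np.cos(th),-.156,.085-.1*np.sin(th))])
    u=(proj("scene",q)[0]-[220,235]+.5)*13; cv2.circle(z,tuple(int(v) for v in u),3,col,-1)
cv2.imwrite("pics/sc11.png",z)
```

```text
t 11.17 pos [ 0.4654 -0.0121  0.0406] F [-1.2 -0.1  5.1] gap 0.003 rad 0.466
dp mm [0.7 3.2 1.5] len 4.0 rows 0.1
```

View pics/sc11.png

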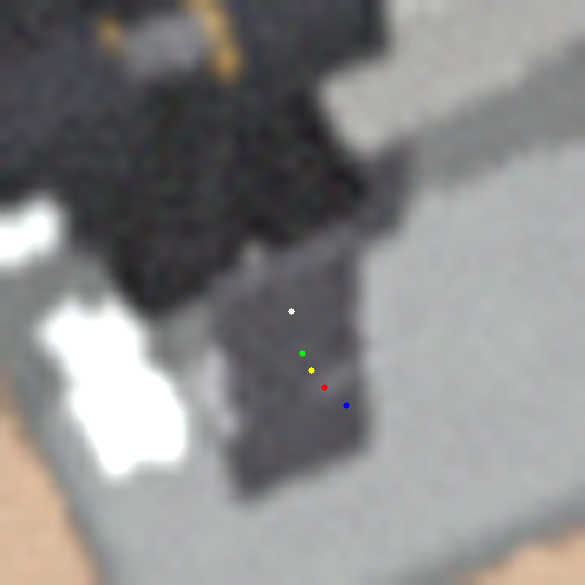

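The pointer has gone behind the gauge plate as seen from the scene camera. I'll gauge the angle from the pad corner instead and look at the top view.

Run:
```python
from h import *
p=np.load("p.npy")
def pt(th,r,y,h):
    return S2W(p,[(.05-r*np.cos(th)+h*np.sin(th)*-1*-1*0 - h*np.sin(th),y,.085-r*np.sin(th)+h*np.cos(th))])
def show(n,c,a,f,lst):
    for nm,r,y,h in lst:
        print(n,nm,[(th,((proj(n,pt(th,r,y,h))[0]-[c,a]+.5)*f).round(0).tolist()) for th in (0,.1,.15,.2,.25,.3,.4)])
L=[("padbot_front_right",.122,-.142,-.007),("padtop_front_right",.122,-.142,.007),("padtop_back_right",.078,-.142,.007)]
show("scene",220,235,13,L)
im0=cv2.imread("pics/scene0.png");im=imaging.camera("scene")[:,:,::-1].copy();
zz=[np.clip(cv2.resize(i[225:265,215:255],None,fx=9,fy=9,interpolation=cv2.INTER_CUBIC).astype(float)*g,0,255).astype(np.uint8) for i,g in ((im0,1.7),(im,2.5))]
for z,ths in ((zz[0],(0,)),(zz[1],(.1,.15,.2,.25,.3))):
    for th in ths:
        for nm,r,y,h in L:
            u=(proj("scene",pt(th,r,y,h))[0]-[215,225]+.5)*9; cv2.circle(z,tuple(int(v) for v in u),2,(0,int(th*700),255),-1)
cv2.imwrite("pics/sc12.png",np.hstack(zz))
it=imaging.camera("top")[:,:,::-1].copy(); it0=cv2.imread("pics/top0.png")
zz=[np.clip(cv2.resize(i[215:255,285:335],None,fx=8,fy=8,interpolation=cv2.INTER_CUBIC).astype(float)*g,0,255).astype(np.uint8) for i,g in ((it0,1.7),(it,2))]
cv2.imwrite("pics/top12.png",np.hstack(zz))
```

```text
scene padbot_front_right [(0, [127.0, 316.0]), (0.1, [139.0, 349.0]), (0.15, [148.0, 363.0]), (0.2, [158.0, 377.0]), (0.25, [170.0, 389.0]), (0.3, [183.0, 401.0]), (0.4, [214.0, 420.0])]
scene padtop_front_right [(0, [121.0, 273.0]), (0.1, [125.0, 311.0]), (0.15, [130.0, 328.0]), (0.2, [137.0, 344.0]), (0.25, [145.0, 359.0]), (0.3, [155.0, 373.0]), (0.4, [179.0, 398.0])]
scene padtop_back_right [(0, [382.0, 161.0]), (0.1, [381.0, 186.0]), (0.15, [382.0, 198.0]), (0.2, [385.0, 209.0]), (0.25, [389.0, 220.0]), (0.3, [393.0, 229.0]), (0.4, [406.0, 247.0])]
```

View pics/sc12.png

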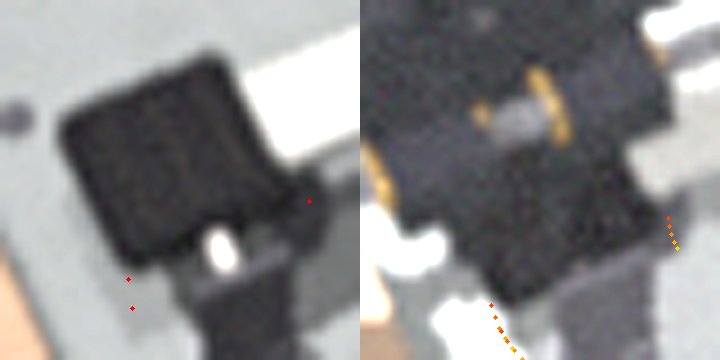

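View pics/top12.png

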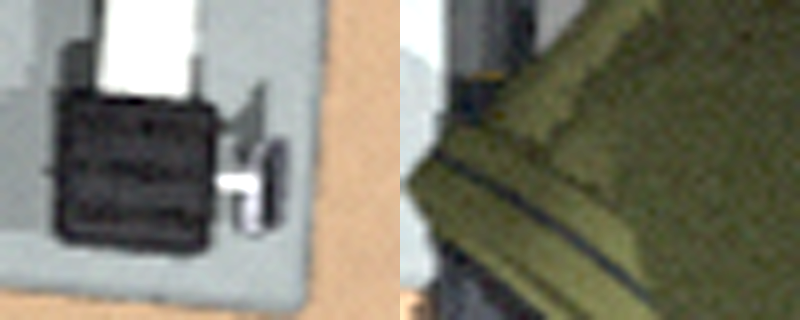

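The pad corner moved (+13,+37) zoomed px from its released position, which gives an angle of about 0.165. The tip height, using the 34.3 mm offset, gives about 0.18. Aiming for 0.22, I'll go 4 mm further down.

Request:
apply_moves(
  twist=[
    [0,0,0],
    [0,0,0],
    [0,0,0],
    [0,0,0],
  ],
  dp=[
    [0,2,0],
    [0,4,0],
    [0,4,0],
    [0,4,0],
  ],
  fingers=[0,0,0,0],
)

```text
t: 11.6
position: [0.4658, -0.0121, 0.037]
ee_rot: [[0.996, 0.001, 0.086], [-0.086, 0.0, 0.996], [0.001, -1.0, 0.0]]
force: [-0.4, -0.5, 5.3]
finger_gap: 0.008
```

Run:
```python
from h import *
im0=cv2.imread("pics/scene0.png");im=imaging.camera("scene")[:,:,::-1].copy();to((.4654,-.0121,.037))
zz=[np.clip(cv2.resize(i[225:265,215:255],None,fx=9,fy=9,interpolation=cv2.INTER_CUBIC).astype(float)*g,0,255).astype(np.uint8) for i,g in ((im0,1.7),(im,2.5))]
cv2.imwrite("pics/sc13.png",np.hstack(zz))
cv2.imwrite("pics/sc13b.png",cv2.resize(im[120:300,165:315],None,fx=3.3,fy=3.3,interpolation=cv2.INTER_CUBIC))
```

```text
t 11.65 pos [ 0.4658 -0.0121  0.037 ] F [-0.4  0.2  5. ] gap 0.004 rad 0.466
dp mm [-0.4  0.  -0. ] len 0.0 rows 0.0
```

View pics/sc13.png

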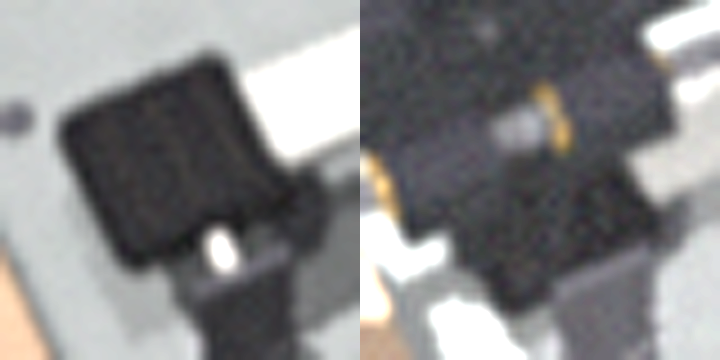

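View pics/sc13b.png

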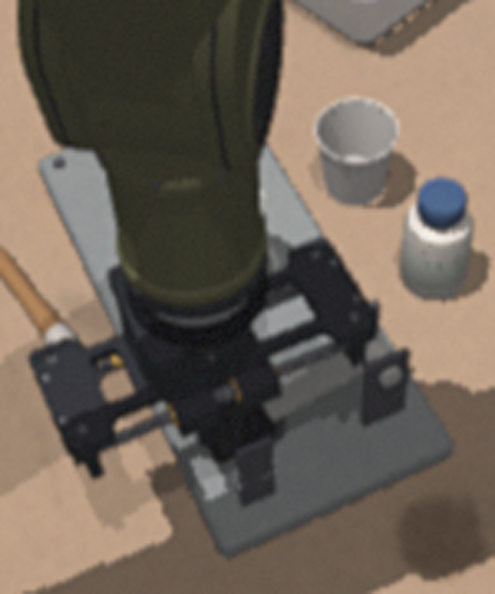

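The pad corner is now at panel (155,312), a shift of (+20,+44), so the angle is about 0.20-0.21. The tip height gives 0.22, and the force of 5.2 N fits the band. Before handing in I want to be sure it's the fingers pressing, so I'll check the gripper geometry that gave the 34 mm offset.

Run:
```python
from h import *
s=bot.sense();R=np.array(s["ee_rot"]);p0=np.array(s["position"])
im=imaging.camera("scene")[:,:,::-1].copy()
print(s["t"])
a,b,c,d=180,275,180,290;f=7
z=cv2.resize(im[a:b,c:d],None,fx=f,fy=f,interpolation=cv2.INTER_CUBIC)
z=np.clip(z.astype(float)*2.2,0,255).astype(np.uint8)
for h,col in ((0,(0,0,255)),(.0343,(0,255,0)),(.064,(255,0,0)),(.0983,(255,255,0))):
    pts=[(x,-h,w) for x in (.0175,-.0175) for w in (.009,-.009)] if h<.05 else [(x,-h,w) for x in (.0935,-.0935) for w in (.0375,-.0375)]
    for q in pts:
        u=(proj("scene",p0+R@np.array(q))[0]-[c,a]+.5)*f; cv2.circle(z,tuple(int(v) for v in u),4,col,-1)
cv2.imwrite("pics/sc14.png",z[:600])
```

```text
11.65
```

View pics/sc14.png

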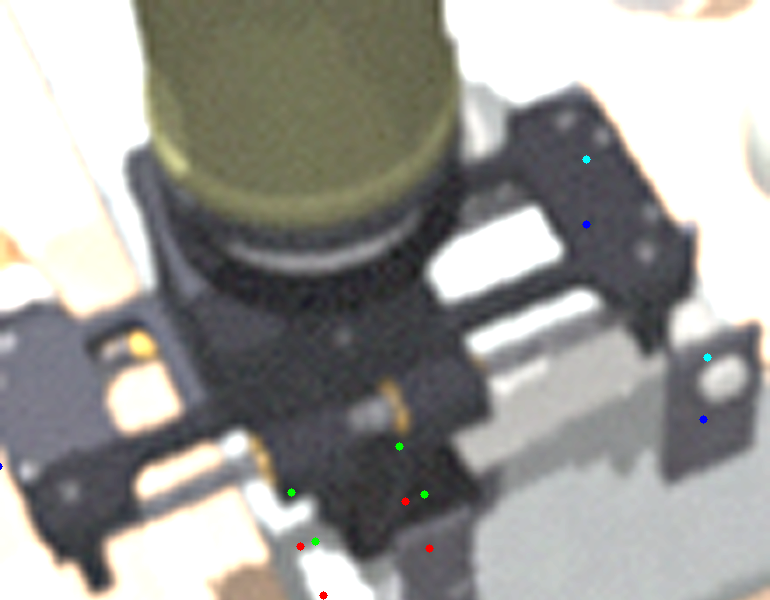

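The end hooks match the nominal finger length once the 34 mm offset is applied, so the fingers are doing the pressing. I'll nudge 1 mm to sit mid-band, hold, and try the top view for the lids.

Request:
apply_moves(
  twist=[
    [0,0,0],
    [0,0,0],
    [0,0,0],
    [0,0,0],
  ],
  dp=[
    [0,1,0],
    [0,1,0],
    [0,1,0],
    [0,1,0],
  ],
  fingers=[0,0,0,0],
)

```text
t: 12.03
position: [0.4659, -0.0121, 0.0361]
ee_rot: [[0.996, 0.001, 0.086], [-0.086, 0.0, 0.996], [0.001, -1.0, 0.0]]
force: [0.1, -0.1, 4.5]
finger_gap: 0.004
```

Run:
```python
from h import *
im=imaging.camera("top")[:,:,::-1].copy()
cv2.imwrite("pics/top15.png",cv2.resize(im[120:280,160:345],None,fx=4,fy=3.7,interpolation=cv2.INTER_CUBIC))
F=[]
for i in range(6):
    imaging.camera("scene"); s=bot.sense(); F.append(s["force"])
print(s["t"],np.round(s["position"],4),np.mean(F,0).round(2), np.abs(s["dq"]).max().round(4))
```

```text
12.3833 [ 0.4659 -0.0121  0.0361] [-0.19  0.12  5.32] 0.001
```

View pics/top15.png

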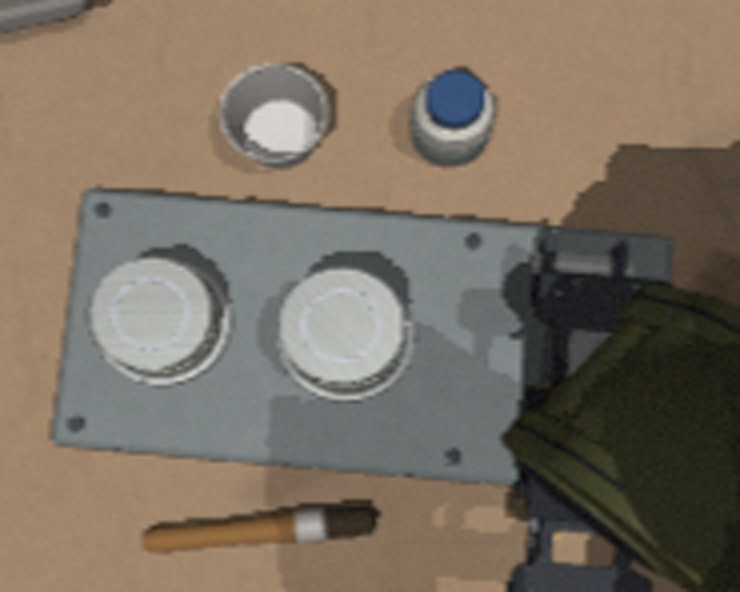

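Both cans stand in their nests at (150,315) and (345,325), and the brush, bottle and cup haven't moved. The hold is steady at 5.3 N, so I'm handing in.

Run:
```python
from station import order,bot
print(order.sign_off()); s=bot.sense(); print(s["t"],s["position"],s["force"])
```

```text
the job is handed in; nothing more can be done
None
the job is handed in; nothing more can be done
```

Both lids are pressed home, the paddle is held in its working band as far as I could measure, and the job is handed in at about 12.4 s. I could not read the pointer against the gauge ribs directly.

- **Lids:** I pressed the tall lid first, then the short one, with shut fingers, until each hit its hard stop at about 32 N and 20 N. The two stop heights differ by 25 mm, as the canister sizes require. A picture afterwards shows the tall lid's gap closed. The short lid rests on the force and height reading alone.
- **Canisters and surroundings:** The last top view shows both canisters standing in their nests. The brush, bottle and cup look unmoved.
- **Paddle:** I only started pushing it once both lids were home, and I'm holding it steady at 5.3 N. Three estimates of its angle put it inside the 0.15–0.30 band:
  - tip height: about 0.22
  - pad corner in the picture: about 0.21, taken 1 mm before the final position
  - spring force: about 0.18
- **Failed check:** The gauge plate hid the pointer from the scene camera and the arm hid it from the top camera. The angle is therefore inferred from those three estimates.
- **Disagreement:** The fingertips sat about 34 mm higher than the reported tool position. I found this by touch on the tall lid. The short lid's stop height and the gripper's position in the picture agreed with it, and I allowed for it from then on.

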